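# Sort two wing screws by thread hand in a test nut

## Task

The two wing screws look alike, but one has a right-hand and the other a left-hand thread, and the brass test nut in the grey block takes only one of them. Try them in the nut: leave the one that fits screwed in fully home, its flange down on the nut, and put the other in the white bowl. Do not push about or knock over the film can and the gem box standing by.

Things in the scene. Friction and masses are not known exactly. Their poses are not given: they have to be found in the camera images.
- screw_1: Steel wing screw standing on its tip, 66 mm tall, 90 g; looks like screw_2, but one has a right-hand and one a left-hand thread (not told which). Origin: centre of the flat tip; z up the screw, x along the wings. The wings are one flat plate 8 mm thick (y), 40 mm across (x), 40 to 66 mm from the tip: pinch across the 8 mm from above, fingertips 46 mm or more above the tip.
- screw_2: The other wing screw: same size, look and axes as screw_1, opposite thread hand. From the tip: shank 16 mm thick; two coarse thread ridges, 24 mm over them, from 7 to 26 mm (two-start, lead 24 mm a full turn, lower ends nearly in line with the wings); flange 36 mm wide at 30 to 34 mm; hub 19 mm thick to 43 mm; then the wings.
- screw_1_mid (a point): Point on screw_1's axis 33 mm above its tip. Once dropped in, the screw that fits goes down 24 mm a turn: clockwise from above if its thread is right-hand, anticlockwise if left-hand (the other way it rises or jams). After about 9 mm (over a third of a turn) its flange lies on the nut: home, tip 30 mm below the mouth. It takes little force and stays where left.
- screw_2_mid (a point): Point on screw_2's axis 33 mm above its tip.
- test_block: Grey block fixed to the bench, 44 mm high. Origin: on the bench under the centre of the open brass test nut. It reaches 29 mm to its -y side and 83 mm to +y, where a black cap closes an unused pocket 54 mm from the nut. On its +x side stands an aluminium guard strip, 50 mm long, 58 mm high, inner edge 25 mm from the nut's axis: the wings (20 mm) sweep close past it; keep fingers above it.
- nut_mouth (a point): Centre of the test nut's upper face, 44 mm above the bench; axes as test_block. Bore 26 mm, chamfered; two thread lugs inside, 20 mm apart. Hidden thread hand, differs between starts. Screw upright, wings along the nut's x, light push: the right one drops till its tip is about 21 mm below the mouth, the wrong one stops at about 12 mm; do not force it.
- bowl: White porcelain bowl, fixed to the bench, 125 mm wide, 63 mm high, inner floor about 9 mm above the bench; origin at the centre of its underside, z up.
- film_can: Bystander: loose black film can with grey lid, 34 mm wide, 51 mm high; origin at the centre of its underside, z up.
- gem_box: Bystander: loose round clear gem box, 44 mm wide, 20 mm high; origin at the centre of its underside, z up.
Things that resemble listed ones, but are neither listed nor needed, are in the scene too. Leave any blue or orange look-alike of the screw_2 alone.

How it is judged:
By the outcome, as a careful person would: the job done as asked, in the order asked, and still so for the second after the job is handed in, with the robot touching nothing.
It also fails if it takes over 72 s, if anything falls off the work surface, if the arm or the gripper's body presses on something with over 40 N, if the wrist force passes 120 N, or if a joint passes its speed limit or range.

## Robot

A 7-joint arm with a two-finger parallel gripper is mounted at the origin on a cart in front of the work surface, level with it; the furniture and walls round the work are solid. World frame = base frame: x ahead of the robot, y to its left, z up, the work surface at z = 0. Lengths are in m, angles in rad, forces in N, time in s.
With the tool pointing down it reaches from about 0.4 to 0.875 m from the base axis. Payload 19.3 kg.
Tool frame: the origin (TCP) lies between the finger pads; the fingertips stand 17 mm ahead of it and the grasp point (between the pads) lies 2 mm behind it (bot.tips_ahead is the z of the fingertips in the tool frame, in m); z points along the fingers, y is the direction in which the jaws open and shut (so a half turn about z gives the same grasp; the last joint's range is limited). The gripper opens to 85 mm and grips with 20 to 120 N. Pads are 22 mm wide; open, the fingers measure 114 mm over their backs; the gripper's body (76 mm by 85 mm) begins 54 mm behind the grasp point. The pads swing forward as they close: fully open they stand 13 mm farther back than shut.
Start: joints at [-1.356, 0.521, -0.036, 1.599, 0.021, 1.021, -0.113], TCP at [0.176, 0.6, 0.215] pointing down, gripper open.
Joint ranges: [-2.91, 2.91], [-0.3, 2.13], [-1.5, 1.42], [0.17, 2.43], [-1.26, 4.41], [0.16, 1.93], [-2.52, 2.52]. Speed limits (rad/s): [1.89, 1.89, 2.39, 2.39, 3.01, 3.01, 3.01].

## Interface

Orientations are given as [roll, pitch, yaw] about the fixed x, y, z axes, in that order (R = Rz(yaw) Ry(pitch) Rx(roll)).
In Python, from workcell import telemetry, cams, job, bot gives the robot as it stands.
- The arm moves only by the tool arm_command, never from a script. Its argument "deltas" is a list of rows, each a list of 7 numbers: the opening, from -1 (shut) to 1 (fully open), so that 0 is half open, then the shift along the tool's x, y, z normalised to -1 to 1, where 1 is 150 mm, then the turn, a rotation vector about the tool's x, y, z normalised to -1 to 1, where 1 is 45 degrees. In form: [[hand, tx, ty, tz, rx, ry, rz], ...]. A call has 1 to 8 rows; each row is the pose to reach, as a shift and turn from the pose commanded when the call began, along the tool's axes at that moment; what a row does not reach only later rows make up. A row lasts 1/8 s, in which the tool goes at most 62.5 mm and 10.7 degrees, less where a joint would pass 70% of its speed; a pose out of reach is approached as far as the arm can. A call with a number of a shift or a turn outside -1 to 1 is refused whole. A call with a gripper value outside its range is refused whole. The fingers move at their own pace and stop on an object; "newtons" is the grip in N (left out, the last holds). Time passes only in rows, so rows that repeat a pose let the fingers close. It gives the time, the measured TCP pose, the force and the opening at its end, in the units of the state.
- telemetry.observe(): the state, without advancing time (a new reading comes with each control period).
- cams.grab_frame(name): name is "side" or "top" or "wrist"; returns the picture (400x640x3 uint8, blue, green, red); there is no depth.
- cams.get_calibration(name): a dict with "fx", "fy", "cx", "cy" (pixels), "R" (3x3) and "t" (3): a world point X has camera coordinates R X + t. Camera axes: x right, y down, z forward; pixel columns grow to the right and rows downward; lengths in m; the calibration is good to about 2 mm. The wrist camera is an equidistant fisheye: a pixel r from the principal point sees the ray r / f radians off the axis. A picture is of the moment at which its call begins: read the wrist's pose just before it. get_calibration takes no time and is no camera call; for the wrist camera it gives the pose at the moment of the call.
- job.job_done(): hands the job in, once; it reports no verdict.
The state is a dict: "clock": time; "qpos": joint angles; "qd": joint speeds; "joint_efforts": joint torques, N m; "position": TCP position; "tool_rot": TCP orientation; "force": force on the tool from outside, world axes, zero at the start; "moment": the same for the moment, N m; "grip_width": finger opening in m.
Only numpy, scipy, OpenCV 4.12 (cv2) and the standard library are available. Lean on these libraries where they do the work, as an engineer would, in place of code of your own. Each camera call takes 0.05 s, during which the arm holds its last target.

## Working session

There is one attempt and no reset: what is moved stays moved. The work goes in short steps, Python scripts to look and compute and a tool call to move; the robot and the scene stay as the last step left them, time stands still between calls to the robot, and variables do not carry over. Pictures are saved under pics/ and viewed, and the job is handed in when it is done.

Besides the shell and the picture viewer there is one more tool, called after ">>>" as name(argument=value, ...) on one line, values as JSON. arm_command: Moves the arm, as the interface text tells. Its arguments: {"type":"object","properties":{"deltas":{"type":"array","items":{"type":"array","items":{"type":"number"}}},"newtons":{"type":"number"}},"required":["deltas"]}

```bash
ls; mkdir -p pics; python3 - <<'E'
from workcell import telemetry, cams, job, bot
import cv2
print(telemetry.observe()); print(bot.tips_ahead)
for n in ("side","top","wrist"):
    c=cams.get_calibration(n); print(n,c)
    cv2.imwrite(f"pics/{n}0.png",cams.grab_frame(n))
E
```

```text
pics
{'clock': 0.0, 'qpos': array([-1.35620406,  0.52202805, -0.03634561,  1.59999409,  0.02123601,
        1.02111401, -0.11278195]), 'qd': array([-6.15732157e-04,  1.83815983e-05, -6.64319761e-04, -1.00051181e-03,
       -1.89278899e-03,  4.54758962e-05, -1.58099030e-03]), 'joint_efforts': array([ 4.67824466e-04, -9.27097321e+01,  1.98117033e+00, -3.69937670e+01,
        1.80091598e-02,  8.25404510e-03, -1.45510739e-05]), 'position': array([0.17553521, 0.59947113, 0.21402179]), 'tool_rot': array([-3.14043996e+00,  1.04575026e-04,  2.85684289e+00]), 'force': array([ 0.56154535,  0.68792115, -0.17248706]), 'moment': array([-0.00157333,  0.01574399, -0.0108261 ]), 'grip_width': 0.0854117042787184}
0.017
side {'fx': 486.6426337722436, 'fy': 486.6426337722436, 'cx': 321.76736532707844, 'cy': 197.89430967815045, 'R': array([[ 0.94432482, -0.328119  , -0.02426007],
       [-0.16658246, -0.41323081, -0.89526007],
       [ 0.28372683,  0.8494576 , -0.44488298]]), 't': array([-0.57215217,  0.08265831,  0.84029542])}
top {'fx': 414.38973622494, 'fy': 414.38973622494, 'cx': 317.3599082899208, 'cy': 200.36429221074053, 'R': array([[ 0.00410849, -0.99937312,  0.03516366],
       [-0.99939252, -0.00532046, -0.03444255],
       [ 0.03460805, -0.03500079, -0.99878788]]), 't': array([-0.15016126,  0.54594221,  0.90563828])}
wrist {'fx': 309.70691628693146, 'fy': 309.70691628693146, 'cx': 319.00715615505766, 'cy': 199.30039306239533, 'R': array([[ 2.81728135e-01,  9.59493932e-01, -8.07850199e-04],
       [ 9.27186982e-01, -2.72025281e-01,  2.57539409e-01],
       [ 2.46887744e-01, -7.33051255e-02, -9.66267458e-01]]), 't': array([-0.62403845, -0.03228032,  0.37829216])}
```

View pics/side0.png

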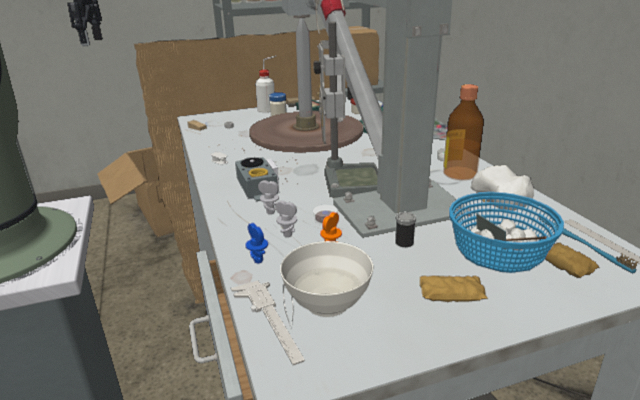

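View pics/top0.png

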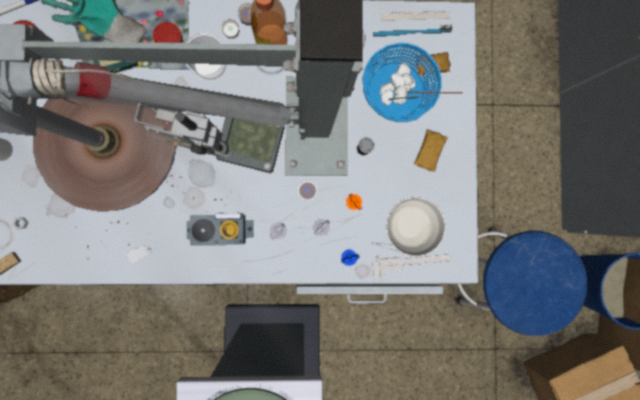

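View pics/wrist0.png

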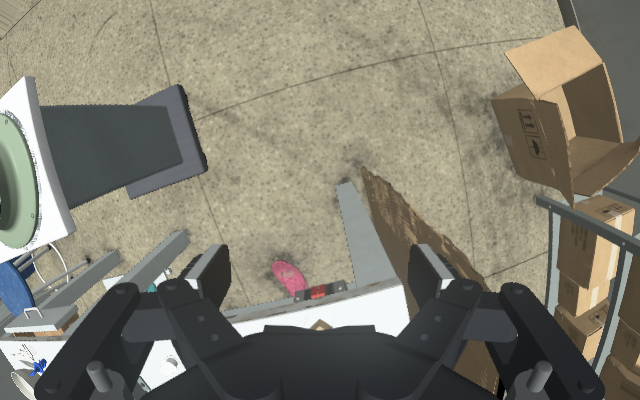

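```bash
cat > h.py <<'E'
import numpy as np, cv2
from workcell import telemetry, cams, job, bot
def ray(c,u,v,fish=False):
    x=(u-c['cx'])/c['fx']; y=(v-c['cy'])/c['fy']
    if fish:
        r=np.hypot(x,y); d=np.array([np.sin(r)*x/r,np.sin(r)*y/r,np.cos(r)]) if r>0 else np.array([0,0,1.])
    else: d=np.array([x,y,1.])
    R=np.array(c['R']); return -R.T@c['t'], R.T@d
def onz(c,u,v,z,fish=False):
    o,d=ray(c,u,v,fish); return o+d*(z-o[2])/d[2]
def proj(c,X,fish=False):
    p=np.array(c['R'])@np.array(X)+c['t']
    if fish:
        rr=np.hypot(p[0],p[1]); th=np.arctan2(rr,p[2]); return np.array([c['cx']+c['fx']*th*p[0]/rr,c['cy']+c['fy']*th*p[1]/rr])
    return np.array([c['cx']+c['fx']*p[0]/p[2],c['cy']+c['fy']*p[1]/p[2]])
E
python3 - <<'E'
from h import *
c=cams.get_calibration('top')
for n,u,v,z in [('s1',277,230,.066),('s2',321,227,.066),('nut',230,229,.044),('cap',203,229,.044),('bowl',415,226,.063),('gem',307,190,.02),('can',366,145,.051),('edge',300,284,0)]:
    print(n,onz(c,u,v,z).round(3))
im=cv2.imread('pics/top0.png')
cv2.imwrite('pics/topz.png',cv2.resize(im[130:280,180:380],None,fx=4,fy=4,interpolation=cv2.INTER_CUBIC))
im=cv2.imread('pics/side0.png')
cv2.imwrite('pics/sidez.png',cv2.resize(im[140:280,220:420],None,fx=4,fy=4,interpolation=cv2.INTER_CUBIC))
E
```

```text
s1 [ 0.483 -0.062  0.066]
s2 [ 0.489 -0.153  0.066]
nut [0.484 0.038 0.044]
cap [0.484 0.095 0.044]
bowl [ 0.492 -0.352  0.063]
gem [ 0.569 -0.124  0.02 ]
can [ 0.664 -0.25   0.051]
edge [ 0.361 -0.11   0.   ]
```

View pics/topz.png

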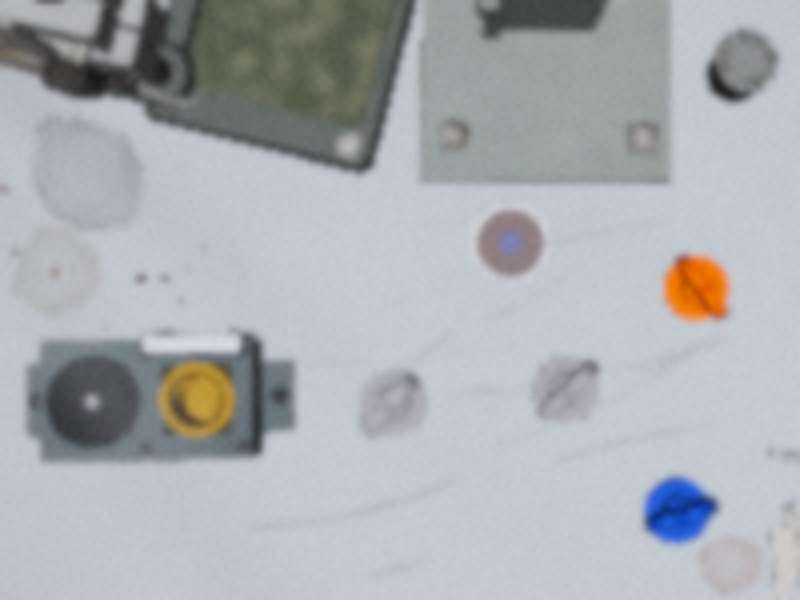

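View pics/sidez.png

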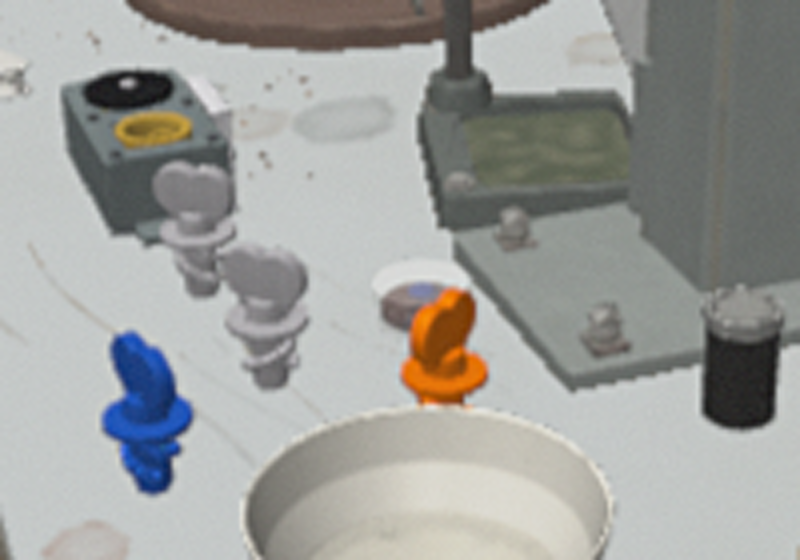

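```bash
cat >> h.py <<'E'
from scipy.spatial.transform import Rotation as Ro
def plan(p,yaw):
    """prints one row (shift/turn) from measured pose to tool-down pose at p with yaw; clipped to range"""
    s=telemetry.observe(); R0=Ro.from_euler('xyz',s['tool_rot']); R1=Ro.from_euler('xyz',[np.pi,0,yaw])
    d=R0.inv().apply(np.array(p)-s['position'])/.15; w=(R0.inv()*R1).as_rotvec()/(np.pi/4)
    k=max(1,abs(d).max(),abs(w).max())
    print('clk %.2f'%s['clock'],'pos',s['position'].round(4),'rot',s['tool_rot'].round(4),'F',s['force'].round(1),'w',round(s['grip_width'],4),'k=%.2f'%k)
    print('q',s['qpos'].round(2)); print('row',(d/k).round(4),(w/k).round(4), 'rows>=%.1f'%max(np.linalg.norm(d/k)*150/62.5,np.linalg.norm(w/k)*45/10.7))
E
python3 -c "
from h import *
plan([.45,-.08,.26],1.47)"
```

```text
clk 0.15 pos [0.1756 0.5996 0.2142] rot [-3.1408e+00  1.0000e-04  2.8568e+00] F [-0.7 -0.2  0.2] w 0.085 k=3.83
q [-1.36  0.52 -0.04  1.6   0.02  1.02 -0.11]
row [-0.7899 -1.     -0.0788] [-2.000e-04  2.000e-04  4.605e-01] rows>=3.1
```

>>> arm_command(deltas=[[0, -0.9, -0.9, -0.1, 0, 0, 0.45], [0, -0.9, -0.9, -0.1, 0, 0, 0.45], [0, -0.9, -0.9, -0.1, 0, 0, 0.45], [0, -0.9, -0.9, -0.1, 0, 0, 0.45]])

```text
clock: 0.65
position: [0.2696, 0.4289, 0.2302]
tool_rot: [3.141, 0.001, 2.498]
force: [0.4, 0.8, 0.2]
grip_width: 0.0426
```

```bash
python3 -c "
from h import *
plan([.45,-.08,.26],1.47)"
```

```text
clk 0.65 pos [0.2696 0.4289 0.2302] rot [3.1413e+00 9.0000e-04 2.4983e+00] F [0.4 0.8 0.2] w 0.0426 k=3.00
q [-1.19  0.32  0.08  1.89 -0.03  0.93 -0.17]
row [-1.     -0.665  -0.0654] [3.000e-04 3.000e-04 4.368e-01] rows>=2.9
```

>>> arm_command(deltas=[[0, -1, -0.66, -0.06, 0, 0, 0.44], [0, -1, -0.66, -0.06, 0, 0, 0.44], [0, -1, -0.66, -0.06, 0, 0, 0.44], [0, -1, -0.66, -0.06, 0, 0, 0.44]])

```text
clock: 1.15
position: [0.3297, 0.261, 0.239]
tool_rot: [3.141, 0.0, 2.154]
force: [-0.3, 0.3, 0.4]
grip_width: 0.0428
```

```bash
python3 -c "
from h import *
plan([.45,-.08,.26],1.47)"
```

```text
clk 1.15 pos [0.3297 0.261  0.239 ] rot [3.1412e+00 1.0000e-04 2.1536e+00] F [-0.3  0.3  0.4] w 0.0428 k=2.34
q [-1.01  0.16  0.23  2.08 -0.05  0.9  -0.18]
row [-1.     -0.2486 -0.06  ] [ 2.000e-04 -0.000e+00  3.721e-01] rows>=2.5
```

>>> arm_command(deltas=[[0, -1, -0.24, -0.06, 0, 0, 0.37], [0, -1, -0.24, -0.06, 0, 0, 0.37], [0, -1, -0.24, -0.06, 0, 0, 0.37]])

```text
clock: 1.52
position: [0.3826, 0.1171, 0.2479]
tool_rot: [3.141, 0.0, 1.864]
force: [0.2, 1.7, 0.2]
grip_width: 0.043
```

```bash
python3 -c "
from h import *
plan([.45,-.08,.26],1.47)"
```

```text
clk 1.52 pos [0.3826 0.1171 0.2479] rot [3.1410e+00 1.0000e-04 1.8643e+00] F [0.2 1.7 0.2] w 0.043 k=1.39
q [-0.8   0.11  0.39  2.12 -0.05  0.92 -0.09]
row [-1.      0.0362 -0.0582] [ 0.0005 -0.      0.3618] rows>=2.4
```

>>> arm_command(deltas=[[0, -1, 0.04, -0.06, 0, 0, 0.36], [0, -1, 0.04, -0.06, 0, 0, 0.36], [0, -1, 0.04, -0.06, 0, 0, 0.36], [0, -1, 0.04, -0.06, 0, 0, 0.36]])

```text
clock: 2.02
position: [0.4321, -0.0238, 0.2565]
tool_rot: [3.141, 0.001, 1.583]
force: [0.3, 1.0, -1.1]
grip_width: 0.0428
```

```bash
python3 -c "
from h import *
import json
c=cams.get_calibration('wrist'); cv2.imwrite('pics/w1.png',cams.grab_frame('wrist'))
np.save('c1.npy',c,allow_pickle=True)
plan([.45,-.08,.26],1.47)"
```

```text
clk 2.08 pos [ 0.4317 -0.0226  0.2564] rot [-3.1412e+00  4.0000e-04  1.5844e+00] F [ 0.1  0.1 -0.1] w 0.043 k=1.00
q [-0.57  0.17  0.56  2.04 -0.11  0.95  0.06]
row [-0.3844  0.1168 -0.024 ] [-0.0005  0.0005  0.1457] rows>=1.0
```

View pics/w1.png

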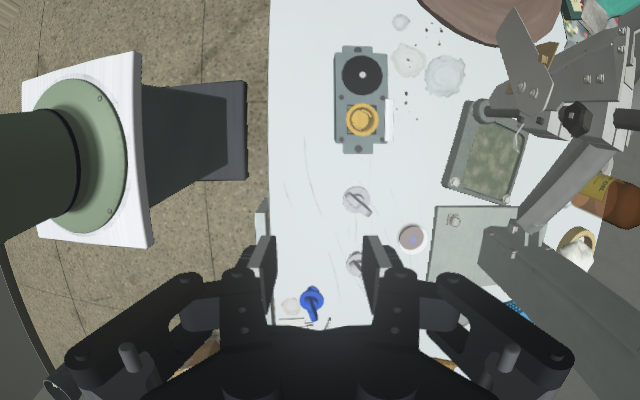

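```bash
python3 -c "
from h import *
im=cv2.imread('pics/w1.png')
cv2.imwrite('pics/w1z.png',cv2.resize(im[40:160,320:410],None,fx=5,fy=5,interpolation=cv2.INTER_CUBIC))
cv2.imwrite('pics/w1y.png',cv2.resize(im[170:290,320:420],None,fx=5,fy=5,interpolation=cv2.INTER_CUBIC))"
```

```text
(no output)
```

View pics/w1z.png

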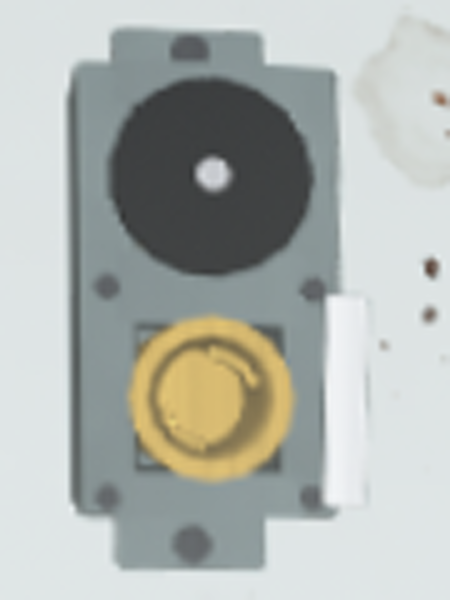

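View pics/w1y.png

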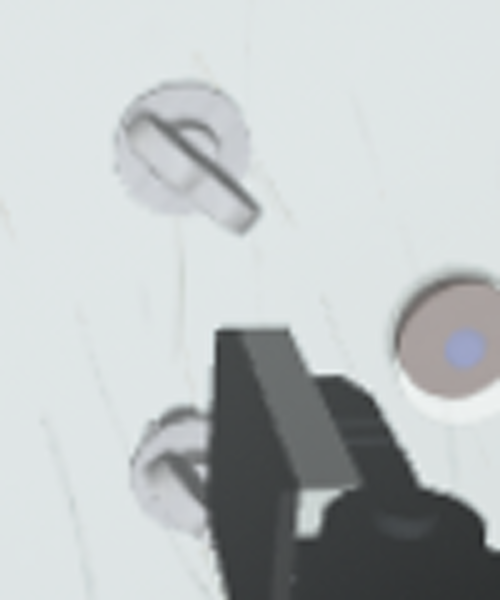

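```bash
python3 -c "
from h import *
c=np.load('c1.npy',allow_pickle=True).item()
f=lambda z5,o,z:onz(c,z5[0]/5+o[0],z5[1]/5+o[1],z,True)
o=(319.6+.0,39.6);p=(319.6,169.6)
print('cam',ray(c,0,0,True)[0])
n=f((212,398),o,.044);k=f((212,174),o,.044);print('nut',n,'cap',k,np.linalg.norm(n-k),'ang',np.degrees(np.arctan2(*(n-k)[[0,1]])))
a=f((326,400),o,.058);print('strip inner',a, a-n)
for e in [((327,295),(327,504))]:
  q=[f(x,o,.058) for x in e];print(q,np.linalg.norm(q[0]-q[1]),np.degrees(np.arctan2(*(q[0]-q[1])[[0,1]])))
A=f((182,147),p,.034);print('A flange',A,[np.linalg.norm(f(x,p,.034)-f(y,p,.034)) for x,y in [((115,147),(249,147)),((182,80),(182,213))]])
q=[f(x,p,.06) for x in ((138,117),(258,212))];print('wing',q,(q[0]+q[1])/2,np.linalg.norm(q[0]-q[1]),np.degrees(np.arctan2(*(q[1]-q[0])[[1,0]])))
B=f((198,472),p,.034);print('B',B)
# check vs top cam
t=cams.get_calibration('top')
for X in (n,k,A,B): print(proj(t,X).round(1), ((proj(t,X)-[180,130])*4).round(0))
"
```

```text
cam [0.43077548 0.0413889  0.41575471]
nut [0.48168835 0.04134528 0.044     ] cap [0.48076671 0.09580207 0.044     ] 0.05446458572030473 ang 179.0304030376726
strip inner [0.50661086 0.04198746 0.058     ] [0.02492251 0.00064217 0.014     ]
[array([0.50621917, 0.06663715, 0.058     ]), array([0.50771135, 0.01758833, 0.058     ])] 0.0490715172192947 -1.7425271300631597
A flange [ 0.47889059 -0.0600125   0.034     ] [np.float64(0.034697254689323755), np.float64(0.03532645079902328)]
wing [array([ 0.46478448, -0.04586599,  0.06      ]), array([ 0.49500145, -0.06922365,  0.06      ])] [ 0.47989297 -0.05754482  0.06      ] 0.038192216261947916 -37.70395073567301
B [ 0.48803849 -0.15283542  0.034     ]
[228.5 230. ] [194. 400.]
[202.6 230.4] [ 90. 402.]
[276.9 231.3] [387. 405.]
[320.  227.2] [560. 389.]
```

```bash
python3 -c "
from h import *
plan([.479,-.060,.15],2.48)
im=cv2.imread('pics/side0.png')
cv2.imwrite('pics/sidezz.png',cv2.resize(im[175:245,250:305],None,fx=8,fy=8,interpolation=cv2.INTER_CUBIC))
"
```

```text
clk 2.08 pos [ 0.4317 -0.0226  0.2564] rot [-3.1412e+00  4.0000e-04  1.5844e+00] F [ 0.1  0.1 -0.1] w 0.043 k=1.14
q [-0.57  0.17  0.56  2.04 -0.11  0.95  0.06]
row [-0.2223  0.2738  0.622 ] [-6.e-04  2.e-04 -1.e+00] rows>=4.2
```

View pics/sidezz.png

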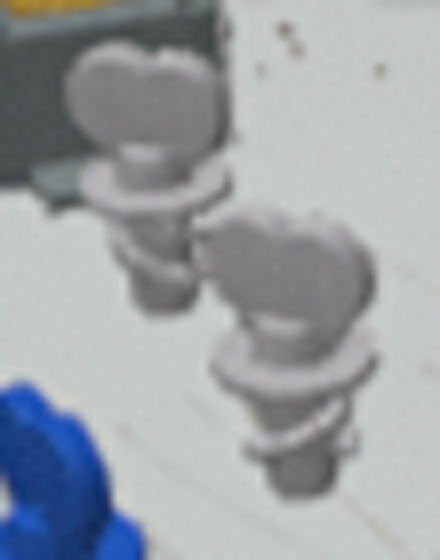

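```bash
python3 -c "
from h import *
plan([.479,-.060,.17],-.66)
"
```

```text
clk 2.08 pos [ 0.4317 -0.0226  0.2564] rot [-3.1412e+00  4.0000e-04  1.5844e+00] F [ 0.1  0.1 -0.1] w 0.043 k=2.86
q [-0.57  0.17  0.56  2.04 -0.11  0.95  0.06]
row [-0.0887  0.1092  0.2015] [1.e-04 3.e-04 1.e+00] rows>=4.2
```

>>> arm_command(deltas=[[0, -0.09, 0.11, 0.2, 0, 0, 1], [0, -0.09, 0.11, 0.2, 0, 0, 1], [0, -0.09, 0.11, 0.2, 0, 0, 1], [0, -0.09, 0.11, 0.2, 0, 0, 1], [0, -0.09, 0.11, 0.2, 0, 0, 1]])

```text
clock: 2.7
position: [0.4481, -0.0348, 0.2264]
tool_rot: [-3.141, 0.0, 0.801]
force: [-0.5, -0.4, -0.5]
grip_width: 0.0425
```

```bash
python3 -c "
from h import *
plan([.479,-.060,.17],-.66)
"
```

```text
clk 2.70 pos [ 0.4481 -0.0348  0.2264] rot [-3.1413e+00  3.0000e-04  8.0080e-01] F [-0.5 -0.4 -0.5] w 0.0425 k=1.86
q [-0.64  0.28  0.72  2.05 -0.24  0.89 -0.56]
row [0.0123 0.1426 0.2021] [-0.e+00  4.e-04  1.e+00] rows>=4.2
```

>>> arm_command(deltas=[[0, 0.01, 0.14, 0.2, 0, 0, 1], [0, 0.01, 0.14, 0.2, 0, 0, 1], [0, 0.01, 0.14, 0.2, 0, 0, 1], [0, 0.01, 0.14, 0.2, 0, 0, 1], [0, 0.01, 0.14, 0.2, 0, 0, 1]])

```text
clock: 3.32
position: [0.4641, -0.049, 0.1963]
tool_rot: [3.141, 0.001, 0.017]
force: [-0.5, 0.4, 0.1]
grip_width: 0.0429
```

```bash
python3 -c "
from h import *
plan([.479,-.060,.17],-.66)
"
```

```text
clk 3.33 pos [ 0.4641 -0.049   0.1963] rot [3.1414e+00 6.0000e-04 1.7100e-02] F [-0.5  0.4  0.1] w 0.0429 k=1.00
q [-0.7   0.43  0.89  2.05 -0.44  0.86 -1.11]
row [0.0978 0.0748 0.1756] [5.000e-04 7.000e-04 8.621e-01] rows>=3.6
```

>>> arm_command(deltas=[[0, 0.1, 0.07, 0.17, 0, 0, 0.86], [0, 0.1, 0.07, 0.17, 0, 0, 0.86], [0, 0.1, 0.07, 0.17, 0, 0, 0.86], [0, 0.1, 0.07, 0.17, 0, 0, 0.86], [0, 0.1, 0.07, 0.17, 0, 0, 0.86]])

```text
clock: 3.95
position: [0.4792, -0.0597, 0.1708]
tool_rot: [3.141, 0.001, -0.656]
force: [0.6, -0.2, -0.9]
grip_width: 0.0426
```

```bash
python3 -c "
from h import *
c=cams.get_calibration('wrist'); im=cams.grab_frame('wrist');cv2.imwrite('pics/w2.png',im)
np.save('c2.npy',c,allow_pickle=True)
plan([.479,-.060,.067],-.66)
print(proj(c,[.479,-.06,.034],True))"
```

```text
clk 4.00 pos [ 0.4792 -0.0598  0.1709] rot [ 3.1413e+00  5.0000e-04 -6.5520e-01] F [-0.2 -0.5  0.4] w 0.0429 k=1.00
q [-0.72  0.58  1.03  2.04 -0.65  0.89 -1.56]
row [-3.000e-04  1.600e-03  6.928e-01] [0.0004 0.0006 0.0061] rows>=1.7
[318.61508385 184.8146969 ]
```

View pics/w2.png

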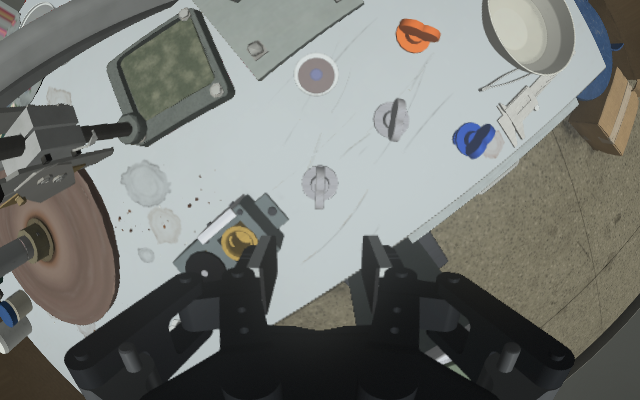

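```bash
python3 -c "
from h import *
im=cv2.imread('pics/w2.png')
cv2.imwrite('pics/w2z.png',cv2.resize(im[90:230,280:430],None,fx=5,fy=5,interpolation=cv2.INTER_CUBIC))"
```

```text
(no output)
```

View pics/w2z.png

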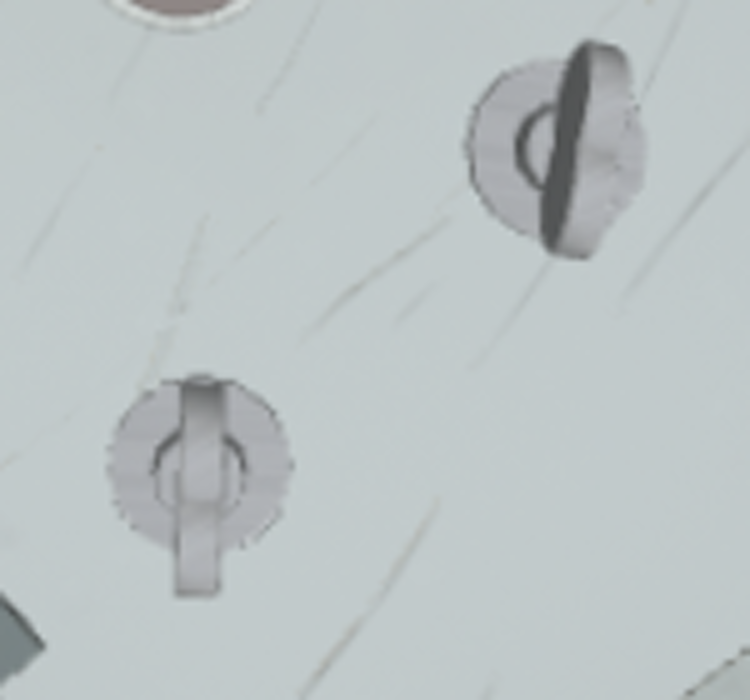

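```bash
python3 -c "
from h import *
c=np.load('c2.npy',allow_pickle=True).item()
g=lambda x,y,z:onz(c,x/5+279.6,y/5+89.6,z,True)
print(g(200,464,.034), g(555,149,.034))
print('wingB',[g(*q,.06) for q in ((595,45),(555,250))])
print('nut',onz(c,239,242,.044,True))
"
```

```text
[ 0.48032519 -0.06223752  0.034     ] [ 0.4881148  -0.15448851  0.034     ]
wingB [array([ 0.50251549, -0.1667449 ,  0.06      ]), array([ 0.47734261, -0.13910634,  0.06      ])]
nut [0.48346719 0.03952896 0.044     ]
```

```bash
python3 -c "
from h import *
plan([.4797,-.061,.067],-.67)"
```

```text
clk 4.00 pos [ 0.4792 -0.0598  0.1709] rot [ 3.1413e+00  5.0000e-04 -6.5520e-01] F [-0.2 -0.5  0.4] w 0.0429 k=1.00
q [-0.72  0.58  1.03  2.04 -0.65  0.89 -1.56]
row [0.0075 0.004  0.6928] [0.0004 0.0006 0.0189] rows>=1.7
```

>>> arm_command(deltas=[[0, 0.007, 0.004, 0.35, 0, 0, 0.02], [0, 0.007, 0.004, 0.69, 0, 0, 0.02], [0, 0.007, 0.004, 0.69, 0, 0, 0.02], [-1, 0.007, 0.004, 0.69, 0, 0, 0.02], [-1, 0.007, 0.004, 0.69, 0, 0, 0.02], [-1, 0.007, 0.004, 0.69, 0, 0, 0.02], [-1, 0.007, 0.004, 0.69, 0, 0, 0.02]], newtons=40)

```text
clock: 4.88
position: [0.48, -0.0611, 0.0681]
tool_rot: [-3.141, -0.0, -0.677]
force: [0.2, -0.7, 0.6]
grip_width: 0.0002
```

```bash
python3 -c "
from h import *
plan([.482,.0405,.13],.02)"
```

```text
clk 4.88 pos [ 0.48   -0.0611  0.0681] rot [-3.141e+00 -5.000e-04 -6.769e-01] F [ 0.2 -0.7  0.6] w 0.0002 k=1.00
q [-0.57  0.71  0.81  2.11 -0.85  0.68 -1.42]
row [-0.4141 -0.5367 -0.4125] [-6.000e-04 -9.000e-04 -8.873e-01] rows>=3.7
```

```bash
python3 -c "
from h import *
a=cams.grab_frame('wrist');b=cams.grab_frame('side')
cv2.imwrite('pics/w3.png',cv2.resize(a[120:340,200:440],None,fx=3,fy=3)[:600]);cv2.imwrite('pics/s3.png',cv2.resize(b[130:270,200:400],None,fx=4,fy=4))"
```

```text
(no output)
```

View pics/w3.png

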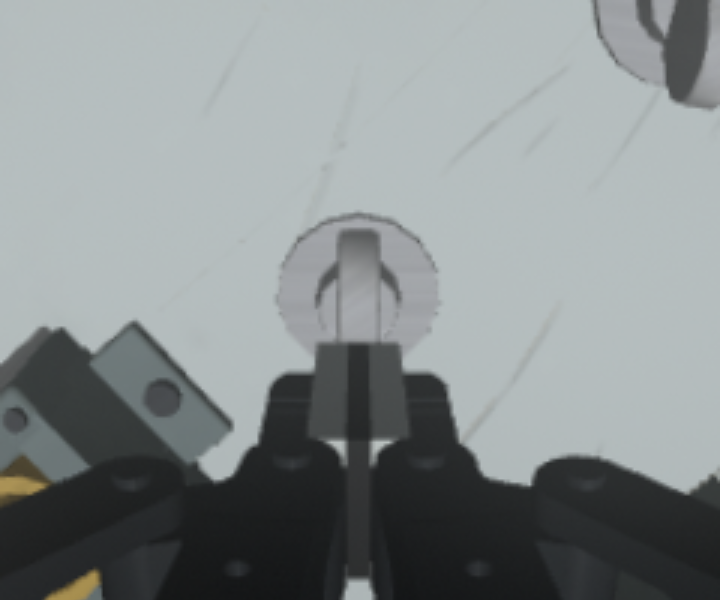

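View pics/s3.png

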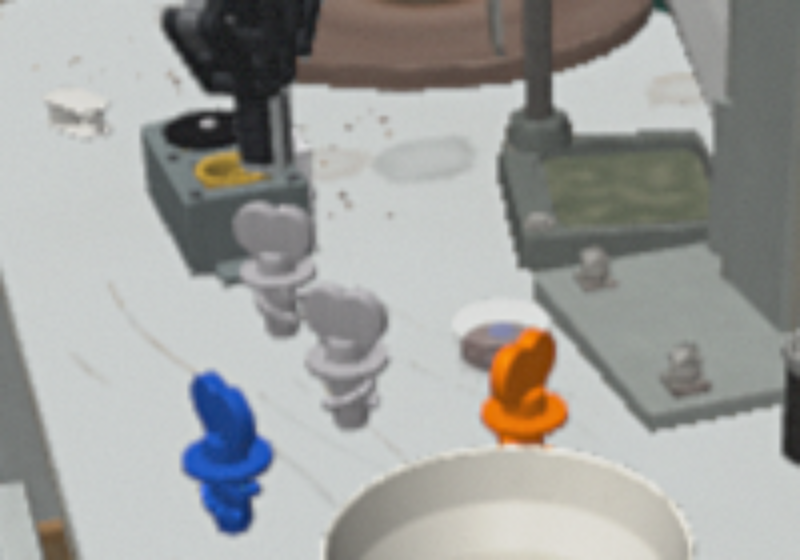

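```bash
python3 -c "
from h import *
s=telemetry.observe();print(s['position'],s['tool_rot'],s['qpos'])
sc=cams.get_calibration('side');t=cams.get_calibration('top');w=cams.get_calibration('wrist')
P=s['position']
for X in (P+[0,0,-.017],P,P+[0,0,.05],[.4797,-.061,.066]):print((proj(sc,X)-[200,130])*4, proj(t,X),(proj(w,X,True)-[200,120])*3)
print(ray(w,0,0,True)[0]-P)
print('A flange now',onz(w,358/3+199.8,292/3+119.8,.034,True))
cv2.imwrite('pics/t3.png',cv2.resize(cams.grab_frame('top')[130:280,180:380],None,fx=4,fy=4))
"
```

```text
[ 0.4798709  -0.06125367  0.06782297] [-3.14136577e+00 -2.15008101e-04 -6.77219352e-01] [-0.56620043  0.71415724  0.81213219  2.1106427  -0.85161268  0.68402943
 -1.41683518]
[270.93043486 233.87285603] [276.95284629 231.1665775 ] [354.09711373 322.36996369]
[268.20469758 200.42459936] [276.44111666 231.4938636 ] [353.83535954 354.18927943]
[259.91378557  98.6845838 ] [274.81117837 232.53632064] [352.71457767 492.9288887 ]
[268.00807429 203.88500874] [276.37354371 231.54047594] [353.38322325 351.94745055]
[ 0.05036536 -0.04129031  0.15926783]
A flange now [ 0.4802361  -0.06241519  0.034     ]
```

View pics/t3.png

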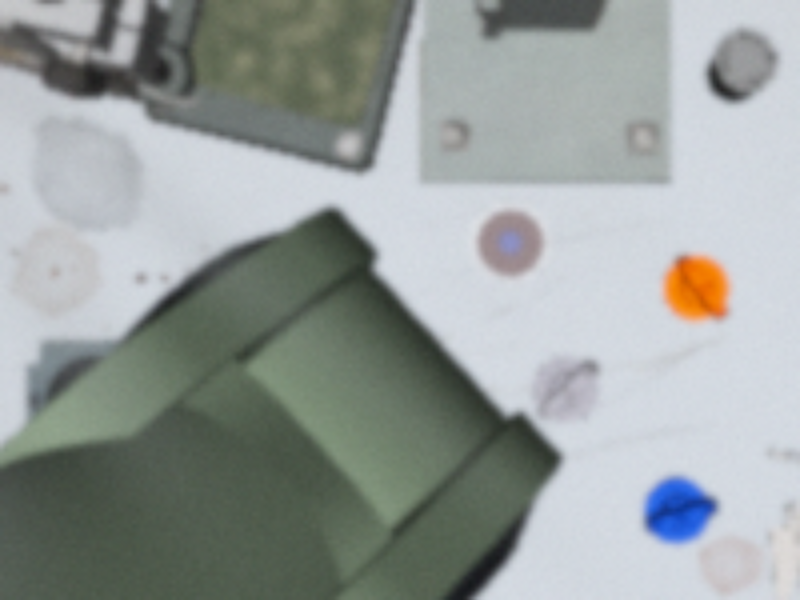

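```bash
python3 -c "
from h import *
a=cams.grab_frame('side')
cv2.imwrite('pics/s4.png',cv2.resize(a[130:200,240:310],None,fx=8,fy=8,interpolation=cv2.INTER_CUBIC))
s=telemetry.observe();R=Ro.from_euler('xyz',s['tool_rot'])
sc=cams.get_calibration('side');w=cams.get_calibration('wrist')
for z in (-.02,-.01,0,.01,.017):
  for x in (-.011,.011):
    X=s['position']+R.apply([x,0,z]);print(z,x,(proj(sc,X)-[240,130])*8,(proj(w,X,True)-[200,120])*3)
"
```

```text
-0.02 -0.011 [166.00564386 316.10065854] [353.64166402 458.29520467]
-0.02 0.011 [253.65214082 326.87974097] [353.34743901 337.91939569]
-0.01 -0.011 [169.49657092 356.25353093] [353.80647198 431.68638332]
-0.01 0.011 [256.73011646 367.28879596] [353.54521928 316.7094452 ]
0 -0.011 [172.95289473 396.00839448] [353.95559017 407.76275189]
0 0.011 [259.77734757 407.29422292] [353.72169293 297.87006444]
0.01 -0.011 [176.37512726 435.37113781] [354.09097488 386.16478875]
0.01 0.011 [262.7942925  446.90203927] [353.87999774 281.03805788]
0.017 -0.011 [178.75067488 462.69484262] [354.17848158 372.26568923]
0.017 0.011 [264.88837463 474.39409571] [353.98139883 270.28972687]
```

View pics/s4.png

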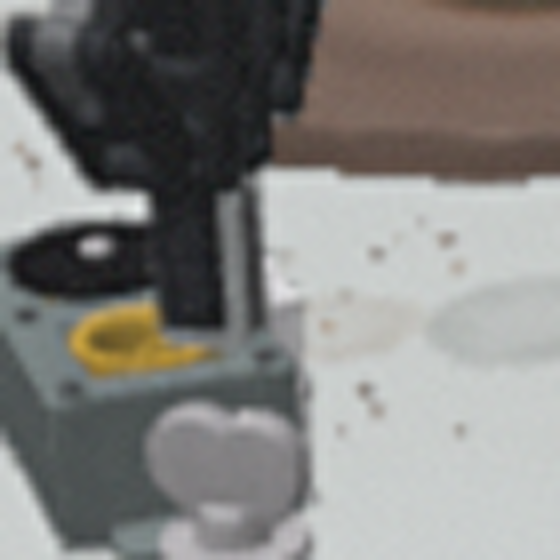

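>>> arm_command(deltas=[[0, 0, 0, 0, 0, 0, 0], [0, 0, 0, 0, 0, 0, 0], [0, 0, 0, 0.06, 0, 0, 0], [0, 0, 0, 0.12, 0, 0, 0], [0, 0, 0, 0.12, 0, 0, 0]])

```text
clock: 5.7
position: [0.4793, -0.0614, 0.0488]
tool_rot: [3.141, 0.001, -0.678]
force: [-0.3, -0.1, 0.4]
grip_width: 0.0427
```

```bash
python3 -c "
from h import *
a=cams.grab_frame('side');b=cams.grab_frame('wrist')
cv2.imwrite('pics/w5.png',cv2.resize(b[120:320,200:440],None,fx=3,fy=3))
cv2.imwrite('pics/s5.png',cv2.resize(a[130:220,230:320],None,fx=6,fy=6,interpolation=cv2.INTER_CUBIC))
print(telemetry.observe())
"
```

```text
{'clock': 5.8, 'qpos': array([-0.5379289 ,  0.73920056,  0.77066311,  2.11733575, -0.88940258,
        0.64855231, -1.38737035]), 'qd': array([-0.00513597, -0.0077902 ,  0.00645674, -0.00215794,  0.00198023,
        0.00170422, -0.00049551]), 'joint_efforts': array([ 2.10675099e-01, -7.59489012e+01,  1.96738315e+01, -1.63122547e+01,
       -5.30640443e-02, -4.47988138e-02,  5.02260053e-02]), 'position': array([ 0.47965709, -0.06156438,  0.04948441]), 'tool_rot': array([ 3.14127002e+00,  1.64331704e-04, -6.77902002e-01]), 'force': array([ 0.56350094,  0.01612737, -0.72640181]), 'moment': array([-0.01087546,  0.03197565, -0.01297985]), 'grip_width': 0.0421719651037486}
```

View pics/s5.png

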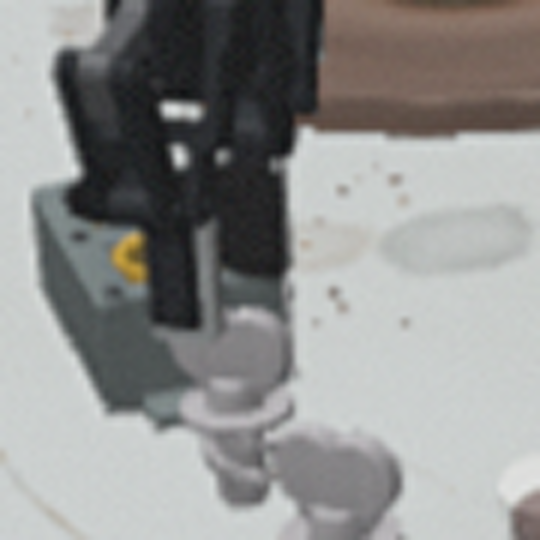

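View pics/w5.png

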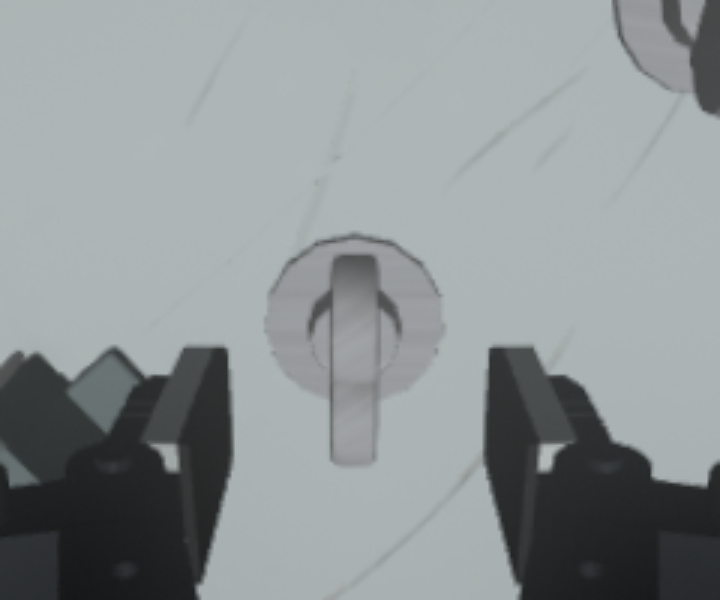

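>>> arm_command(deltas=[[0, 0, 0, 0.1, 0, 0, 0], [0, 0, 0, 0.1, 0, 0, 0], [-1, 0, 0, 0.1, 0, 0, 0], [-1, 0, 0, 0.1, 0, 0, 0], [-1, 0, 0, 0.1, 0, 0, 0], [-1, 0, 0, 0.1, 0, 0, 0]], newtons=40)

```text
clock: 6.55
position: [0.4799, -0.0614, 0.0348]
tool_rot: [-3.141, -0.0, -0.678]
force: [-1.0, 0.7, 6.1]
grip_width: 0.0072
```

```bash
python3 -c "
from h import *
plan([.482,.0405,.12],.02)"
```

```text
clk 6.55 pos [ 0.4799 -0.0614  0.0348] rot [-3.1413e+00 -3.0000e-04 -6.7750e-01] F [-1.   0.7  6.1] w 0.0072 k=1.00
q [-0.52  0.76  0.74  2.12 -0.92  0.62 -1.36]
row [-0.4148 -0.5379 -0.5678] [-3.000e-04 -5.000e-04 -8.881e-01] rows>=3.7
```

>>> arm_command(deltas=[[-1, 0, 0, -0.3, 0, 0, 0], [-1, 0, 0, -0.57, 0, 0, 0], [-1, 0, 0, -0.57, 0, 0, -0.2], [-1, -0.2, -0.27, -0.57, 0, 0, -0.4], [-1, -0.41, -0.54, -0.57, 0, 0, -0.65], [-1, -0.41, -0.54, -0.57, 0, 0, -0.89], [-1, -0.41, -0.54, -0.57, 0, 0, -0.89], [-1, -0.41, -0.54, -0.57, 0, 0, -0.89]])

```text
clock: 7.55
position: [0.4826, 0.0396, 0.1202]
tool_rot: [3.142, -0.0, 0.016]
force: [0.9, 0.0, -1.2]
grip_width: 0.0067
```

```bash
python3 -c "
from h import *
plan([.482,.0405,.12],.02)
a=cams.grab_frame('side');c=cams.get_calibration('wrist');b=cams.grab_frame('wrist');np.save('c6.npy',c,allow_pickle=True)
cv2.imwrite('pics/w6.png',b)
cv2.imwrite('pics/s6.png',cv2.resize(a[90:220,190:320],None,fx=4.5,fy=4.5,interpolation=cv2.INTER_CUBIC))
"
```

```text
clk 7.55 pos [0.4826 0.0396 0.1202] rot [ 3.1416 -0.      0.0162] F [ 0.9  0.  -1.2] w 0.0067 k=1.00
q [-0.76  0.57  0.76  2.08 -0.6   0.72 -1.17]
row [-0.0037 -0.0058  0.001 ] [ 0.     -0.     -0.0049] rows>=0.0
```

View pics/s6.png

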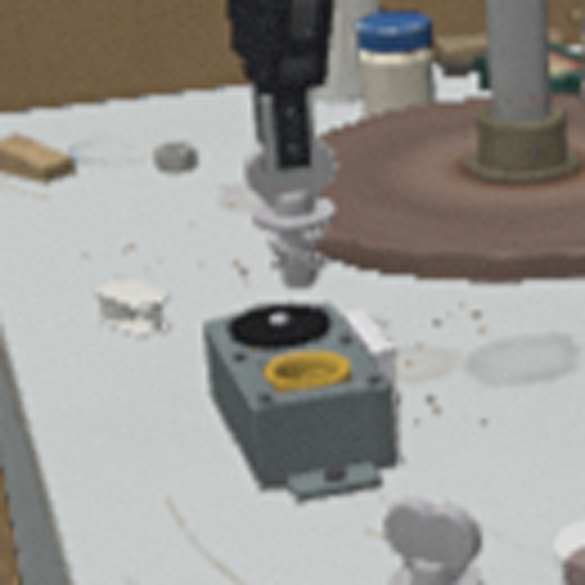

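View pics/w6.png

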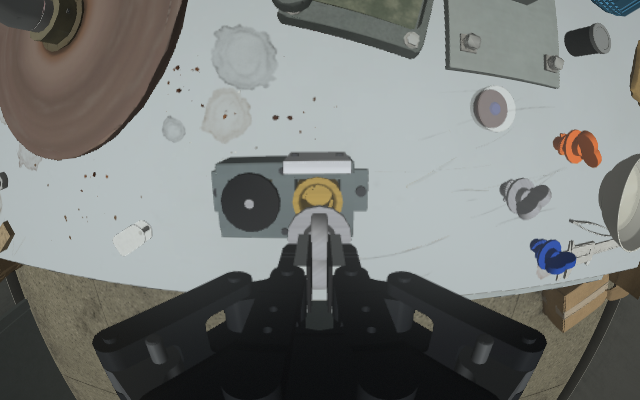

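```bash
python3 -c "
from h import *
b=cv2.imread('pics/w6.png')
cv2.imwrite('pics/w6z.png',cv2.resize(b[145:265,205:375],None,fx=4.5,fy=4.5,interpolation=cv2.INTER_CUBIC))
"
```

```text
(no output)
```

View pics/w6z.png

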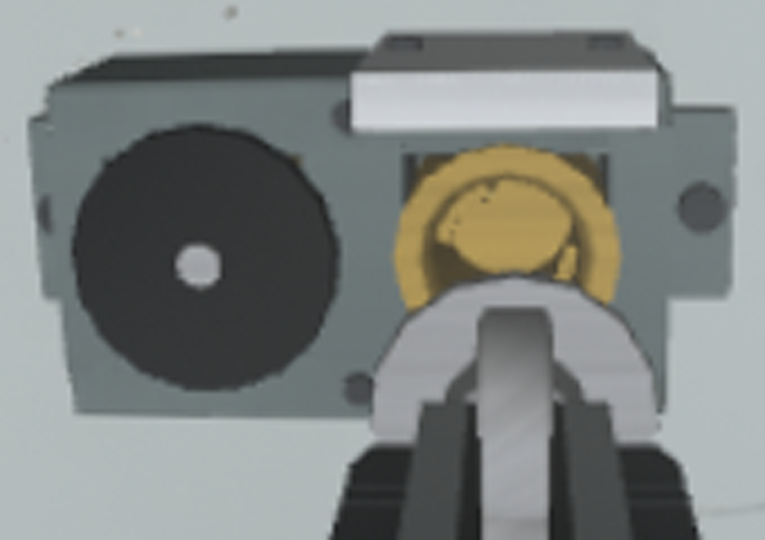

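```bash
python3 -c "
from h import *
c=np.load('c6.npy',allow_pickle=True).item()
g=lambda x,y,z:onz(c,x/4.5+204.6,y/4.5+144.6,z,True)
cap=g(206,257,.044);n=g(507.5,257,.044);print('cap',cap,'nut',n,np.linalg.norm(cap-n))
print('strip',g(351,130,.058),g(657,130,.058))
print('nut top edge',g(507.5,145,.044),'L/R',g(395,255,.044),g(620,255,.044))
z=.1202-.0348+.034
l,r,t=g(371,415,z),g(660,415,z),g(515.5,278,z);print('flange',z,l,r,t, 'ctr y',(l+r)[1]/2,'ctr x',t[0]-.018)
"
```

```text
cap [0.48112929 0.09445286 0.044     ] nut [0.48201685 0.04071111 0.044     ] 0.05374907429885522
strip [0.5068379  0.06635201 0.058     ] [0.50760186 0.01682275 0.058     ]
nut top edge [0.50198404 0.04100138 0.044     ] L/R [0.4820623  0.06047458 0.044     ] [0.48269132 0.02097611 0.044     ]
flange 0.1194 [0.48236496 0.05723303 0.1194    ] [0.48293476 0.02141631 0.1194    ] [0.50037747 0.03960747 0.1194    ] ctr y 0.03932467185597461 ctr x 0.48237746915392976
```

>>> arm_command(deltas=[[-1, -0.003, -0.009, 0.15, 0, 0, 0], [-1, -0.003, -0.009, 0.27, 0, 0, 0], [-1, -0.003, -0.009, 0.31, 0, 0, 0], [-1, -0.003, -0.009, 0.33, 0, 0, 0], [-1, -0.003, -0.009, 0.33, 0, 0, 0]])

```text
clock: 8.28
position: [0.4823, 0.0415, 0.0709]
tool_rot: [3.142, -0.0, 0.021]
force: [0.9, 0.7, -0.4]
grip_width: 0.007
```

>>> arm_command(deltas=[[-1, 0, 0, 0.02, 0, 0, 0], [-1, 0, 0, 0.03, 0, 0, 0], [-1, 0, 0, 0.04, 0, 0, 0], [-1, 0, 0, 0.045, 0, 0, 0]])

```text
clock: 8.78
position: [0.4821, 0.0416, 0.0638]
tool_rot: [3.142, 0.0, 0.021]
force: [0.3, -0.7, -1.0]
grip_width: 0.0068
```

>>> arm_command(deltas=[[-1, 0, 0, 0.015, 0, 0, 0], [-1, 0, 0, 0.025, 0, 0, 0], [-1, 0, 0, 0.035, 0, 0, 0], [-1, 0, 0, 0.035, 0, 0, 0]])

```text
clock: 9.28
position: [0.4821, 0.0416, 0.0585]
tool_rot: [3.142, 0.0, 0.021]
force: [0.3, 0.6, -1.1]
grip_width: 0.0069
```

>>> arm_command(deltas=[[-1, 0, 0, 0.01, 0, 0, 0], [-1, 0, 0, 0.015, 0, 0, 0], [-1, 0, 0, 0.02, 0, 0, 0]])

```text
clock: 9.65
position: [0.4829, 0.0415, 0.0569]
tool_rot: [-3.14, -0.002, 0.021]
force: [-9.7, -0.1, 52.8]
grip_width: 0.0068
```

```bash
python3 -c "
from h import *
a=cams.grab_frame('side');plan([0.482,.0411,.0575],.02)
cv2.imwrite('pics/s7.png',cv2.resize(a[90:220,190:320],None,fx=4.5,fy=4.5,interpolation=cv2.INTER_CUBIC))
"
```

```text
clk 9.70 pos [0.4828 0.0415 0.0569] rot [-3.1403e+00 -1.7000e-03  2.0800e-02] F [-7.4 -0.5 42.7] w 0.0072 k=1.00
q [-0.66  0.66  0.63  2.11 -0.71  0.59 -1.07]
row [-0.0056  0.0027 -0.0039] [-0.0017 -0.0021  0.001 ] rows>=0.0
```

View pics/s7.png

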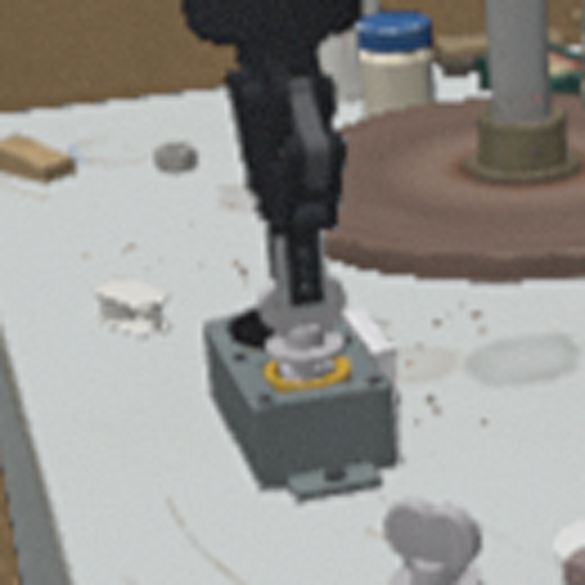

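>>> arm_command(deltas=[[-1, 0, 0, -0.015, 0, 0, 0], [-1, 0, 0, -0.012, 0, 0, -0.15], [-1, 0, 0, -0.008, 0, 0, -0.3], [-1, 0, 0, -0.003, 0, 0, -0.45], [-1, 0, 0, -0.003, 0, 0, -0.45]])

```text
clock: 10.32
position: [0.4824, 0.0414, 0.0562]
tool_rot: [3.142, -0.001, 0.374]
force: [0.6, -1.1, 2.6]
grip_width: 0.0068
```

>>> arm_command(deltas=[[-1, 0, 0, 0.004, 0, 0, -0.2], [-1, 0, 0, 0.008, 0, 0, -0.4], [-1, 0, 0, 0.012, 0, 0, -0.6], [-1, 0, 0, 0.016, 0, 0, -0.8], [-1, 0, 0, 0.02, 0, 0, -1], [-1, 0, 0, 0.02, 0, 0, -1]])

```text
clock: 11.08
position: [0.4825, 0.0413, 0.0532]
tool_rot: [3.141, -0.0, 1.157]
force: [2.7, -2.8, 2.6]
grip_width: 0.0069
```

```bash
python3 -c "
from h import *
plan([0.482,.0411,.05],2.38)
"
```

```text
clk 11.07 pos [0.4825 0.0413 0.0532] rot [ 3.1410e+00 -3.0000e-04  1.1566e+00] F [ 2.7 -2.8  2.6] w 0.0069 k=1.56
q [-0.45  0.59  0.32  2.1  -0.37  0.5  -0.26]
row [-0.0017 -0.0018  0.0136] [ 6.e-04  1.e-04 -1.e+00] rows>=4.2
```

>>> arm_command(deltas=[[-1, 0, 0, 0.004, 0, 0, -0.2], [-1, 0, 0, 0.008, 0, 0, -0.4], [-1, 0, 0, 0.012, 0, 0, -0.6], [-1, 0, 0, 0.016, 0, 0, -0.8], [-1, 0, 0, 0.02, 0, 0, -1], [-1, 0, 0, 0.02, 0, 0, -1]])

```text
clock: 11.82
position: [0.4826, 0.0413, 0.0502]
tool_rot: [3.141, 0.0, 1.94]
force: [4.6, -2.5, 4.0]
grip_width: 0.0068
```

>>> arm_command(deltas=[[-1, 0, 0, 0.004, 0, 0, -0.2], [-1, 0, 0, 0.008, 0, 0, -0.4], [-1, 0, 0, 0.01, 0, 0, -0.5], [-1, 0, 0, 0.01, 0, 0, -0.5]])

```text
clock: 12.32
position: [0.4831, 0.0415, 0.0489]
tool_rot: [3.14, 0.001, 2.331]
force: [6.2, -3.3, 6.2]
grip_width: 0.0067
```

>>> arm_command(deltas=[[-1, 0, 0, 0.003, 0, 0, -0.1], [-1, 0, 0, 0.005, 0, 0, -0.2], [-1, 0, 0, 0.005, 0, 0, -0.2]])

```text
clock: 12.7
position: [0.4837, 0.0416, 0.0487]
tool_rot: [3.14, 0.002, 2.488]
force: [4.5, -2.9, 20.1]
grip_width: 0.0067
```

```bash
python3 -c "
from h import *
plan([0.482,.0411,.05],2.38);print(telemetry.observe()['moment'])
a=cams.grab_frame('side')
cv2.imwrite('pics/s8.png',cv2.resize(a[110:210,200:300],None,fx=6,fy=6,interpolation=cv2.INTER_CUBIC))
"
```

```text
clk 12.70 pos [0.4837 0.0416 0.0487] rot [3.1397e+00 2.0000e-03 2.4881e+00] F [ 4.5 -2.9 20.1] w 0.0067 k=1.00
q [-0.18  0.57 -0.04  2.09  0.04  0.48  0.67]
row [ 0.0068 -0.0094 -0.009 ] [0.0026 0.0024 0.1377] rows>=0.6
[-0.69565571 -1.2150805  -0.12966596]
```

View pics/s8.png

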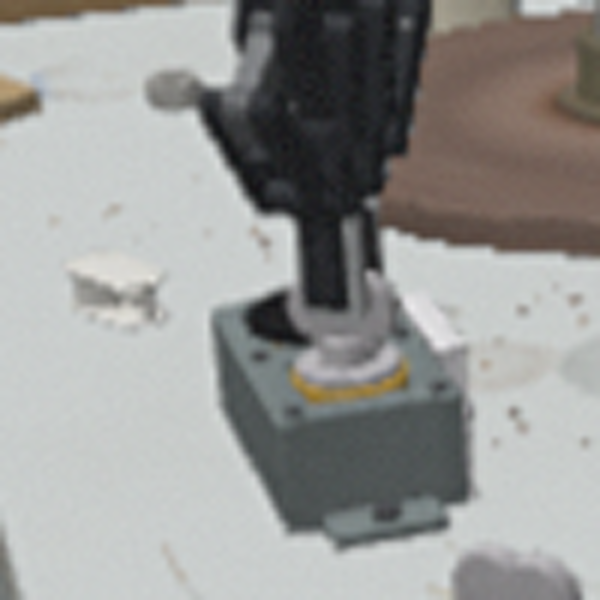

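>>> arm_command(deltas=[[-0.2, 0, 0, 0, 0, 0, 0], [-0.2, 0, 0, 0, 0, 0, 0], [-0.2, 0, 0, 0, 0, 0, 0], [-0.2, 0, 0, -0.2, 0, 0, 0], [-0.2, 0, 0, -0.5, 0, 0, 0], [-0.2, 0, 0, -0.7, 0, 0, 0]])

```text
clock: 13.5
position: [0.4821, 0.0417, 0.1544]
tool_rot: [3.141, 0.0, 2.494]
force: [0.3, 0.6, -0.3]
grip_width: 0.0341
```

```bash
python3 -c "
from h import *
a=cams.grab_frame('side');c=cams.get_calibration('wrist');b=cams.grab_frame('wrist')
cv2.imwrite('pics/s9.png',cv2.resize(a[110:210,200:300],None,fx=6,fy=6,interpolation=cv2.INTER_CUBIC))
cv2.imwrite('pics/w9.png',b)
np.save('c9.npy',c,allow_pickle=True)
plan([.488,-.1535,.13],2.31)
"
```

```text
clk 13.60 pos [0.4834 0.0419 0.1554] rot [3.1385e+00 2.6000e-03 2.4940e+00] F [ 0.3 -0.3 -1.4] w 0.0339 k=1.02
q [-0.17  0.38 -0.05  2.02  0.03  0.73  0.69]
row [-0.7936 -1.      0.165 ] [0.0042 0.0029 0.2295] rows>=3.1
```

View pics/s9.png

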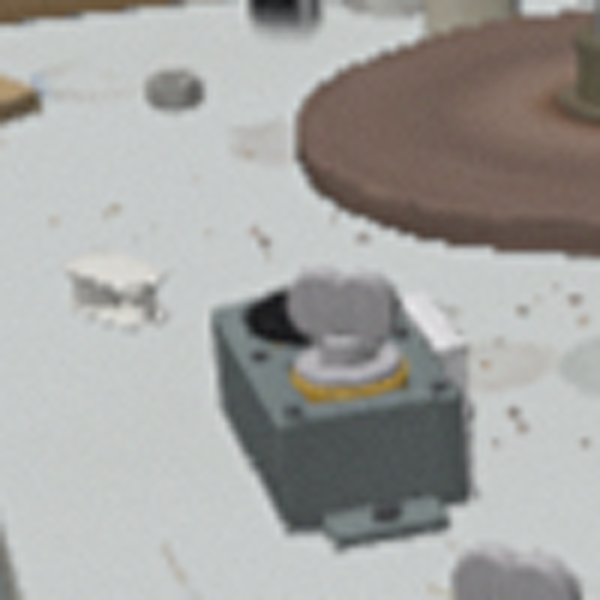

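View pics/w9.png

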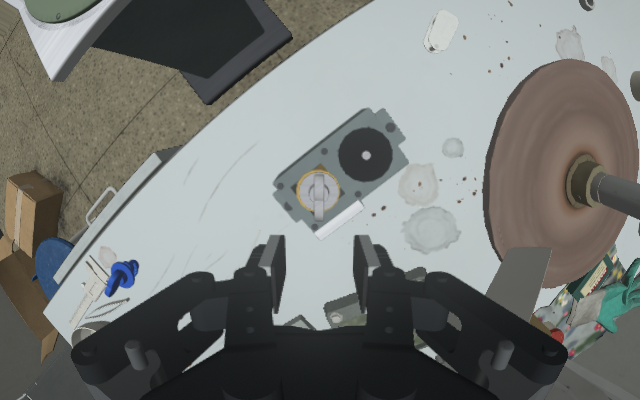

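>>> arm_command(deltas=[[0, -0.79, -1, 0.1, 0, 0, 0.23], [0, -0.79, -1, 0.1, 0, 0, 0.23], [0, -0.79, -1, 0.1, 0, 0, 0.23], [0, -0.79, -1, 0.1, 0, 0, 0.23], [0, -0.79, -1, 0.1, 0, 0, 0.23], [0, -0.79, -1, 0.1, 0, 0, 0.23]])

```text
clock: 14.35
position: [0.4865, -0.1481, 0.1375]
tool_rot: [3.142, -0.001, 2.316]
force: [0.6, 0.0, 0.1]
grip_width: 0.0425
```

```bash
python3 -c "
from h import *
c=cams.get_calibration('wrist');b=cams.grab_frame('wrist')
cv2.imwrite('pics/w10.png',cv2.resize(b[100:300,200:440],None,fx=3,fy=3,interpolation=cv2.INTER_CUBIC))
np.save('c10.npy',c,allow_pickle=True)
plan([.488,-.1535,.034],2.31)
"
```

```text
clk 14.40 pos [ 0.4866 -0.1481  0.1377] rot [ 3.1415e+00 -4.0000e-04  2.3166e+00] F [ 0.4  0.8 -0.8] w 0.0422 k=1.00
q [ 0.15  0.45  0.03  1.98 -0.02  0.72  0.95]
row [-0.0333 -0.0175  0.6912] [ 0.0001 -0.0006  0.0084] rows>=1.7
```

View pics/w10.png

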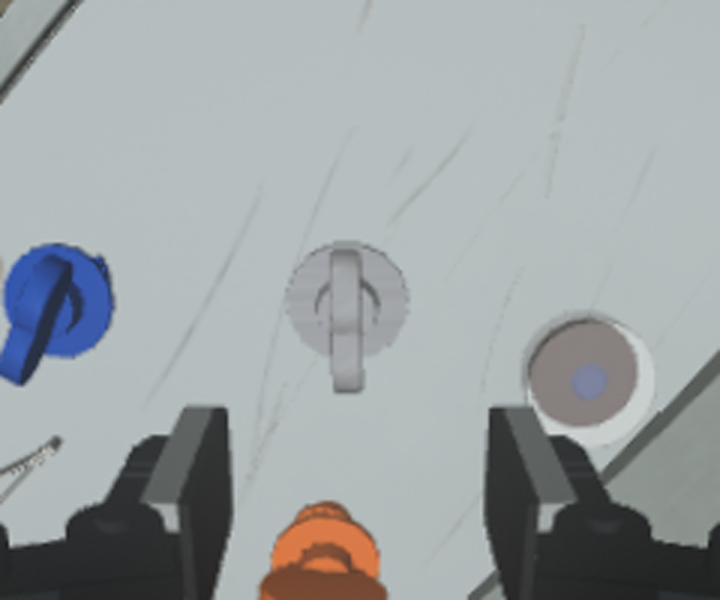

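```bash
python3 -c "
from h import *
c=np.load('c10.npy',allow_pickle=True).item()
X=onz(c,347/3+199.7,299/3+99.7,.034,True);print(X)
q=[onz(c,x/3+199.7,y/3+99.7,.06,True) for x,y in((346,255),(349,388))];print(q)
p=[.488,-.1535]
plan([(p[0]+X[0])/2,(p[1]+X[1])/2,.034],2.33)
"
```

```text
[ 0.4866439  -0.15417465  0.034     ]
[array([ 0.47398548, -0.14029034,  0.06      ]), array([ 0.49948484, -0.16694211,  0.06      ])]
clk 14.40 pos [ 0.4866 -0.1481  0.1377] rot [ 3.1415e+00 -4.0000e-04  2.3166e+00] F [ 0.4  0.8 -0.8] w 0.0422 k=1.00
q [ 0.15  0.45  0.03  1.98 -0.02  0.72  0.95]
row [-0.0319 -0.0223  0.6912] [ 0.0001 -0.0006 -0.017 ] rows>=1.7
```

>>> arm_command(deltas=[[0, -0.032, -0.023, 0, 0, 0, 0], [0, -0.032, -0.023, 0.3, 0, 0, 0], [0, -0.032, -0.023, 0.55, 0, 0, 0], [0, -0.032, -0.023, 0.69, 0, 0, 0], [0, -0.032, -0.023, 0.69, 0, 0, 0], [-1, -0.032, -0.023, 0.69, 0, 0, 0], [-1, -0.032, -0.023, 0.69, 0, 0, 0], [-1, -0.032, -0.023, 0.69, 0, 0, 0]], newtons=40)

```text
clock: 15.4
position: [0.488, -0.1554, 0.0354]
tool_rot: [3.14, 0.002, 2.315]
force: [0.3, 0.9, 7.5]
grip_width: 0.0068
```

>>> arm_command(deltas=[[-1, 0, 0, 0, 0, 0, 0], [-1, 0, 0, -0.3, 0, 0, 0], [-1, 0, 0, -0.65, 0, 0, 0], [-1, 0, 0, -0.65, 0, 0, 0]])

```text
clock: 15.9
position: [0.4891, -0.1559, 0.1357]
tool_rot: [3.138, 0.005, 2.315]
force: [-0.2, 0.3, -2.1]
grip_width: 0.0066
```

```bash
python3 -c "
from h import *
c=cams.get_calibration('top')
b=cams.grab_frame('top');cv2.imwrite('pics/t11.png',cv2.resize(b[130:280,300:480],None,fx=4,fy=4,interpolation=cv2.INTER_CUBIC))
a=cams.grab_frame('side')
cv2.imwrite('pics/s11.png',cv2.resize(a[110:330,200:420],None,fx=2.7,fy=2.7,interpolation=cv2.INTER_CUBIC))
plan([.492,-.352,.13],2.31)
"
```

```text
clk 16.00 pos [ 0.4873 -0.1553  0.1324] rot [3.1407e+00 1.2000e-03 2.3149e+00] F [-0.2  0.1 -1.1] w 0.0068 k=1.00
q [ 0.17  0.46  0.03  1.98 -0.02  0.71  0.96]
row [-0.9856 -0.8652  0.0167] [0.0011 0.0015 0.0062] rows>=3.1
```

View pics/t11.png

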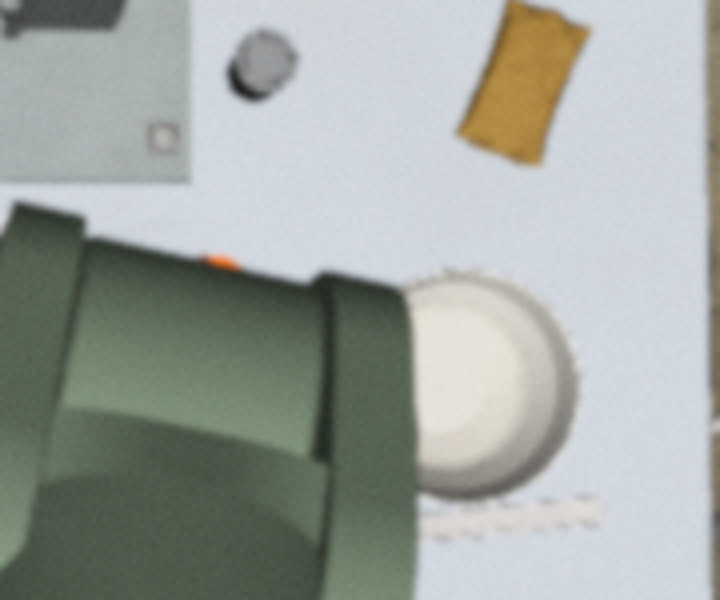

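View pics/s11.png

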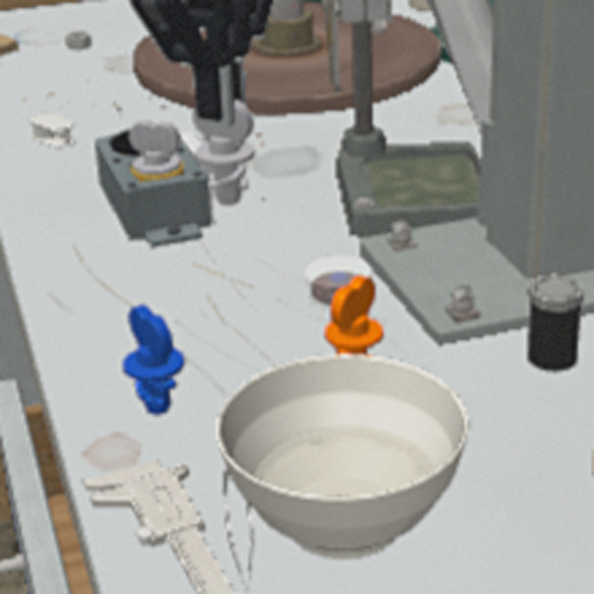

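>>> arm_command(deltas=[[-1, -0.3, -0.26, -0.06, 0, 0, 0], [-1, -0.65, -0.57, -0.06, 0, 0, 0], [-1, -0.98, -0.86, -0.06, 0, 0, 0], [-1, -0.98, -0.86, -0.06, 0, 0, 0], [-1, -0.98, -0.86, -0.06, 0, 0, 0]])

```text
clock: 16.62
position: [0.4911, -0.3508, 0.1395]
tool_rot: [-3.141, -0.002, 2.314]
force: [0.1, 1.5, -1.1]
grip_width: 0.007
```

```bash
python3 -c "
from h import *
c=cams.get_calibration('wrist');b=cams.grab_frame('wrist')
cv2.imwrite('pics/w12.png',b)
a=cams.grab_frame('side')
cv2.imwrite('pics/s12.png',cv2.resize(a[110:330,200:420],None,fx=2.7,fy=2.7,interpolation=cv2.INTER_CUBIC))
plan([.492,-.352,.055],2.31)
"
```

```text
clk 16.73 pos [ 0.4919 -0.3491  0.1401] rot [ 3.1413e+00 -1.5000e-03  2.3164e+00] F [ 0.7  0.6 -0.8] w 0.0065 k=1.00
q [ 0.48  0.57  0.05  1.73 -0.04  0.84  1.3 ]
row [-0.0153 -0.0128  0.5676] [ 0.0003 -0.0019  0.0081] rows>=1.4
```

View pics/w12.png

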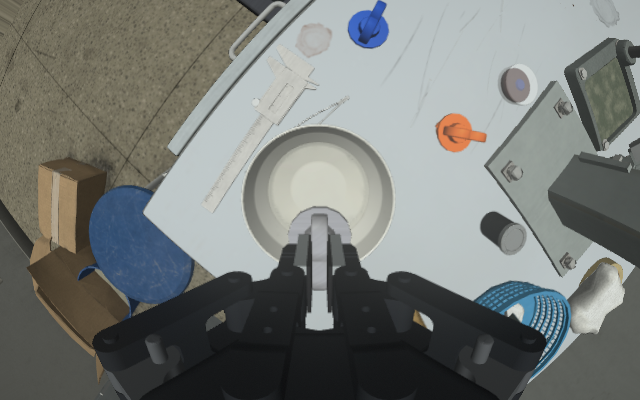

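View pics/s12.png

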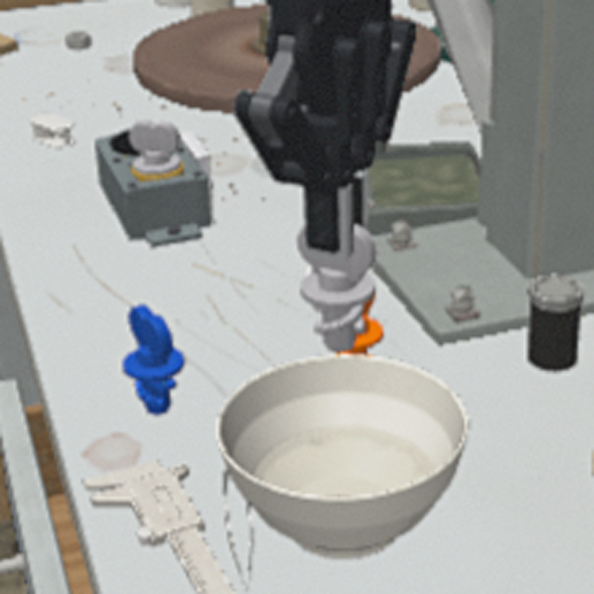

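>>> arm_command(deltas=[[-1, -0.015, -0.013, 0.25, 0, 0, 0], [-1, -0.015, -0.013, 0.45, 0, 0, 0], [-1, -0.015, -0.013, 0.59, 0, 0, 0], [-1, -0.015, -0.013, 0.59, 0, 0, 0], [-0.5, -0.015, -0.013, 0.59, 0, 0, 0], [-0.5, -0.015, -0.013, 0.59, 0, 0, 0], [-0.5, -0.015, -0.013, 0.3, 0, 0, 0], [-0.5, -0.015, -0.013, 0, 0, 0, 0]])

```text
clock: 17.73
position: [0.4918, -0.3537, 0.1425]
tool_rot: [3.142, 0.0, 2.315]
force: [0.1, -0.4, 0.7]
grip_width: 0.0214
```

>>> arm_command(deltas=[[-0.5, 0, 0, -0.4, 0, 0, 0], [-0.5, 0.3, 0.6, -0.6, 0, 0, 0], [-0.5, 0.5, 1, -0.6, 0, 0, 0], [-0.5, 0.5, 1, -0.6, 0, 0, 0], [-0.5, 0.5, 1, -0.6, 0, 0, 0]])

```text
clock: 18.35
position: [0.5531, -0.1932, 0.2321]
tool_rot: [3.139, 0.001, 2.32]
force: [-0.3, -0.5, -0.4]
grip_width: 0.0215
```

```bash
python3 -c "
from h import *
b=cams.grab_frame('top');cv2.imwrite('pics/t13.png',b)
a=cams.grab_frame('side')
cv2.imwrite('pics/s13.png',cv2.resize(a[110:330,200:420],None,fx=2.7,fy=2.7,interpolation=cv2.INTER_CUBIC))
plan([.492,-.352,.055],2.31)
"
```

```text
clk 18.45 pos [ 0.5515 -0.1971  0.2315] rot [3.1414e+00 9.0000e-04 2.3154e+00] F [-0.8 -1.   0.5] w 0.0212 k=1.18
q [ 0.22  0.44  0.03  1.69 -0.02  1.01  1.  ]
row [-0.416  -0.8427  1.    ] [0.0002 0.001  0.0059] rows>=3.3
```

View pics/t13.png

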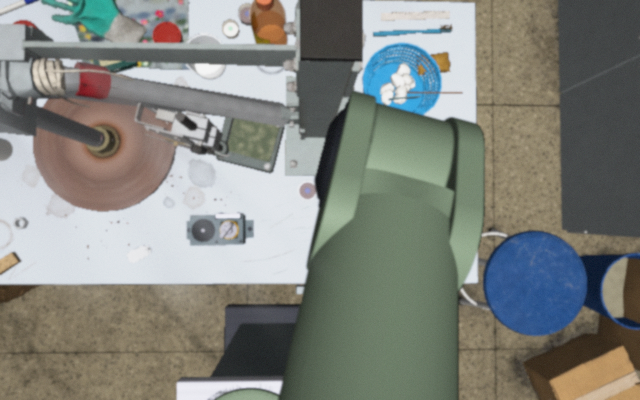

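View pics/s13.png

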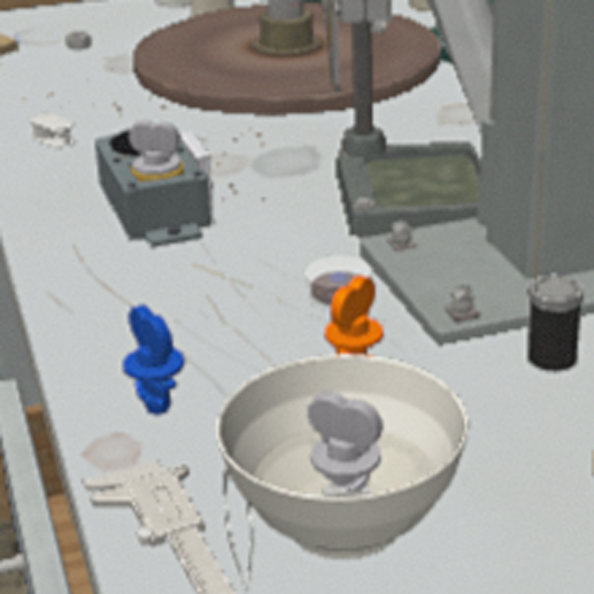

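```bash
python3 -c "
from h import *
sc=cams.get_calibration('side')
for z in (.044,.048,.078,.08,.082): print(z,((proj(sc,[.482,.041,z])-[200,110])*6).round())
print(job.job_done())"
```

```text
0.044 [344. 369.]
0.048 [343. 358.]
0.078 [335. 275.]
0.08 [335. 270.]
0.082 [334. 264.]
the job is handed in; nothing more can be done
None
```

The job is done and handed in at about 18.5 s on the robot's clock, well under the 72 s limit.

- **Screw that fits:** The screw nearer the block looked left-handed in the side view. It dropped about 21 mm into the test nut with almost no force. I turned it about 140° anticlockwise until its flange was on the nut, with the tip about 30 mm below the mouth. On the last few degrees the upward force rose to 20 N and it stopped sinking, so I take it as fully home. The side image agrees: the flange covers the brass and the wing top sits at about 80 mm.
- **Other screw:** It looked right-handed. I did not try it in the nut, because the first one fitted and filled it. It went into the white bowl and was standing upright there in the last side image.
- **Bystanders:** The film can, gem box, and blue and orange look-alikes stood where they were at the start. The gripper was clear of everything when I handed in.

**What disagreed:**
- **First grasp missed:** With the jaws shut, the fingertips appeared about 17 mm behind the TCP instead of 17 mm ahead. The first grasp therefore closed on air above the screw without touching it. Going 34 mm lower fixed both grasps.
- **Force peak:** Pushing the screw to its stop in the nut, the wrist force briefly reached 53 N. That is below the 120 N limit, and I eased off before turning.

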